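# Pack up to the height gauge

### The arm

A 6-joint arm with a two-finger parallel gripper is mounted at the origin on a cart in front of the work surface, level with it; the furniture and walls round the work are solid. World frame = base frame: x ahead of the robot, y to its left, z up, the work surface at z = 0. Lengths are in mm, angles in degrees, forces in N, time in s.
With the tool pointing down it reaches from about 300 to 850 mm from the base axis. Payload 4.2 kg.
Tool frame: the origin (TCP) lies at the very end of the fingers, on their centre line; the grasp point (between the pads) lies 19 mm behind it; z points along the fingers, y is the line along which they close (so a half turn about z gives the same grasp; the last joint's range is limited). The gripper opens to 91 mm and grips with 3 to 60 N. Pads are 32 mm wide; open, the fingers measure 118 mm over their backs; the gripper's body (76 mm by 178 mm) begins 60 mm behind the grasp point.
Start: joints at [62.739, 18.312, 89.639, -0, 72.044, -1.146], TCP at [253.109, 516.313, 213.976] pointing down, gripper open.
Joint ranges: [-177.97, 177.97], [-48.28, 115.42], [12.27, 149.76], [-77.06, 257.06], [2.81, 150.46], [-146.56, 146.56]. Speed limits (degrees/s): [147.25, 147.25, 180, 180, 180, 180].

### API

Orientations are given as [roll, pitch, yaw] about the fixed x, y, z axes, in that order (R = Rz(yaw) Ry(pitch) Rx(roll)).
In Python, from workcell import * gives the robot as it stands.
- The arm moves only by the tool move_arm, never from a script. Its argument "motion" is a list of rows, each a list of 3 entries, a list of its own where there are three numbers: the finger opening in mm, from 0 to 91.2, then the shift along the world's x, y, z in units of 25 mm (1.0 is 25 mm), then the turn, a rotation vector about the world's x, y, z in units of 4 degrees (1.0 is 4 degrees). In form: [[grip, [x, y, z], [ax, ay, az]], ...]. A call has 1 to 20 rows; each row shifts and turns the commanded pose from where the row before left it; what a row does not reach is not made up. A row lasts 1/12 s, in which the tool goes at most 41.7 mm and 7.16 degrees, less where a joint would pass 70% of its speed; a pose out of reach is approached as far as the arm can. A call with a number of a shift or a turn outside -1 to 1 is refused whole. A call with a gripper value outside its range is refused whole. The fingers move at their own pace and stop on an object; "grip_force" is the grip in N (left out, the last holds). Time passes only in rows, so rows that do not move let the fingers close. It gives the time, the measured TCP pose, the force, the opening and the grip force at its end, in the units of the state.
- state(): the state, without advancing time (a new reading comes with each control period).
- grab_frame(name): name is "scene" or "top"; returns the picture (480x640x3 uint8, blue, green, red); there is no depth.
- camera_info(name): a dict with "fx", "fy", "cx", "cy" (pixels), "rvec" (rotation vector, rad) and "tvec" (3), from world to camera coordinates, as OpenCV has them. Camera axes: x right, y down, z forward; pixel columns grow to the right and rows downward; lengths in mm; the calibration is good to about 2 mm. A picture is of the moment at which its call begins. camera_info takes no time and is no camera call.
- job_done(): hands the job in; it is judged then, once.
The state is a dict: "time_s": time; "qpos": joint angles; "qvel": joint speeds; "effort": joint torques, N m; "ee_pos": TCP position; "ee_rot": TCP orientation; "force": force on the tool from outside, world axes, zero at the start; "torque": the same for the moment, N m; "gripper_width": finger opening in mm; "gripper_force": force on a finger pad.
Only numpy, scipy, OpenCV 4.12 (cv2) and the standard library are available. Lean on these libraries where they do the work, as an engineer would, in place of code of your own. Each camera call takes 0.05 s, during which the arm holds its last target. There are 200 camera calls.

### The job

Finish the support at the height gauge: add to the packer already standing in front of the red pointer so that the top of the pile comes level with the pointer, no lower and no higher. Set what you add down flat and squarely on the packer there, edges in line, without shifting the pile from its place; any packer you do not need stays on the bench. Mind the magnifier lamp: its gooseneck arches about 0.32 m high over the front of the bench, so reach over it.

Things in the scene. Friction and masses are not known exactly. Their poses are not given: they have to be found in the camera images.
- height_gauge: fixed gauge: dark base 50 x 90 x 12 mm, aluminium post 102 mm tall, red pointer on it. Origin on the bench at the centre of the pile's place; x points from there to the post, z up. Base at x = 55 to 105 mm, post at 80 mm, pointer tip at 46 mm, marking 60 mm above the bench. One packer (blue or yellow) stands at the origin within 5 mm, long side along x within 6 degrees.
- thick_packer: blue plastic packer, 64 x 40 x 40 mm (40 mm thick), about 0.14 kg; lies flat on its broad face, long side along its x axis, two dark bolt-hole spots on top. Origin at the centre of its underside, z up. It stands either at the gauge or loose beside it.
- thin_packer_1: yellow plastic packer, 64 x 40 x 20 mm (20 mm thick), about 0.07 kg; lies flat on its broad face, long side along its x axis, two dark bolt-hole spots on top. Origin at the centre of its underside, z up. It stands either at the gauge or loose beside it.
- thin_packer_2: a second yellow plastic packer, same as the first: 64 x 40 x 20 mm (20 mm thick), about 0.07 kg; lies flat on its broad face, long side along its x axis, two dark bolt-hole spots on top. Origin at the centre of its underside, z up. It starts loose on the bench.
Not all that is in view belongs to the job. What is shaped like the thin_packer_1 but purple is not meant. What is shaped like the height_gauge but pink is not meant.

How it is judged (in metres and radians):
At the end, for the whole second after the job is handed in: Blue and one yellow packer piled in front of the pointer, top within 4 mm of 60 mm: lower one on the bench within 25 mm of the gauge origin, upper one flat (0.1 rad), centred on it within 15 mm, long sides in line within 0.2 rad; the other yellow on the bench (below 5 mm); all at rest (((height (world z) of thin_packer_1 between 0.036 and 0.044 m and horizontal distance between thin_packer_1 and thick_packer below 0.015 m and angle between the x axis of thin_packer_1 and the x axis of thick_packer, either way round below 0.2 rad and angle between thin_packer_1's own z axis and vertical below 0.1 rad and height (world z) of each of thick_packer, thin_packer_2 below 0.005 m and horizontal distance between thick_packer and height_gauge below 0.025 m) or (height (world z) of thin_packer_2 between 0.036 and 0.044 m and horizontal distance between thin_packer_2 and thick_packer below 0.015 m and angle between the x axis of thin_packer_2 and the x axis of thick_packer, either way round below 0.2 rad and angle between thin_packer_2's own z axis and vertical below 0.1 rad and height (world z) of each of thick_packer, thin_packer_1 below 0.005 m and horizontal distance between thick_packer and height_gauge below 0.025 m) or (height (world z) of thick_packer between 0.016 and 0.024 m and horizontal distance between thick_packer and thin_packer_1 below 0.015 m and angle between the x axis of thick_packer and the x axis of thin_packer_1, either way round below 0.2 rad and angle between thick_packer's own z axis and vertical below 0.1 rad and height (world z) of each of thin_packer_1, thin_packer_2 below 0.005 m and horizontal distance between thin_packer_1 and height_gauge below 0.025 m) or (height (world z) of thick_packer between 0.016 and 0.024 m and horizontal distance between thick_packer and thin_packer_2 below 0.015 m and angle between the x axis of thick_packer and the x axis of thin_packer_2, either way round below 0.2 rad and angle between thick_packer's own z axis and vertical below 0.1 rad and height (world z) of each of thin_packer_2, thin_packer_1 below 0.005 m and horizontal distance between thin_packer_2 and height_gauge below 0.025 m)) and linear speed of each of thick_packer, thin_packer_1, thin_packer_2 below 0.02 m/s); the robot touches nothing.
It also fails if it takes over 42 s, if anything falls off the work surface, if the arm or the gripper's body presses on something with over 40 N, if the wrist force passes 120 N, or if a joint passes its speed limit or range.

## Working session

There is one attempt and no reset: what is moved stays moved. The work goes in short steps, Python scripts to look and compute and a tool call to move; the robot and the scene stay as the last step left them, time stands still between calls to the robot, and variables do not carry over. Pictures are saved under pics/ and viewed, at most 10 in all, crops included, and the job is handed in when it is done.

Besides the shell and the picture viewer there is one more tool, called after ">>>" as name([rows], argument=value, ...), one row to a line, values as JSON. move_arm: Moves the arm, as the interface text tells. Shifts and turns lie within -1 to 1; 1 stands for 25 mm of shift or 4 degrees of turn. Its arguments: {"type":"object","properties":{"motion":{"type":"array","items":{"type":"array"}},"grip_force":{"type":"number"}},"required":["motion"]}

```bash
mkdir -p pics
cat > h.py <<'E'
from workcell import *
import numpy as np, cv2
def ray(cam,u,v,z):
    c=camera_info(cam);R=cv2.Rodrigues(np.array(c["rvec"],float))[0];t=np.array(c["tvec"],float).ravel()
    d=R.T@np.array([(u-c["cx"])/c["fx"],(v-c["cy"])/c["fy"],1]);o=-R.T@t
    return (o+d*(z-o[2])/d[2]).round(1)
def proj(cam,P):
    c=camera_info(cam);K=np.array([[c["fx"],0,c["cx"]],[0,c["fy"],c["cy"]],[0,0,1.]])
    return cv2.projectPoints(np.array(P,float).reshape(-1,3),np.array(c["rvec"],float),np.array(c["tvec"],float),K,None)[0].reshape(-1,2).round(1)
E
python3 - <<'E'
from h import *
for n in("scene","top"):
    cv2.imwrite(f"pics/{n}0.png",grab_frame(n)); c=camera_info(n);R=cv2.Rodrigues(np.array(c["rvec"],float))[0]
    print(n,-R.T@np.array(c["tvec"],float).ravel(),R[2])
s=state();print(s["ee_pos"],s["ee_rot"],s["time_s"],s["gripper_width"])
E
```

```text
scene [  -1.00396306 -578.88952587  390.5219755 ] [ 0.70759967  0.57579065 -0.40959472]
top [ 474.65530697 -108.95028088  898.33395233] [ 0.14080581 -0.00680394 -0.99001385]
[252.89836383 515.92602354 213.22510911] [-1.79911216e+02 -9.01480869e-04  1.53887879e+02] 0.1 91.24778321529755
```

View pics/scene0.png

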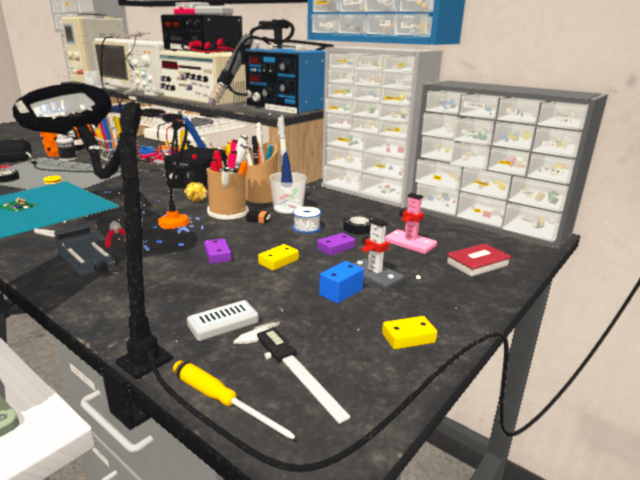

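View pics/top0.png

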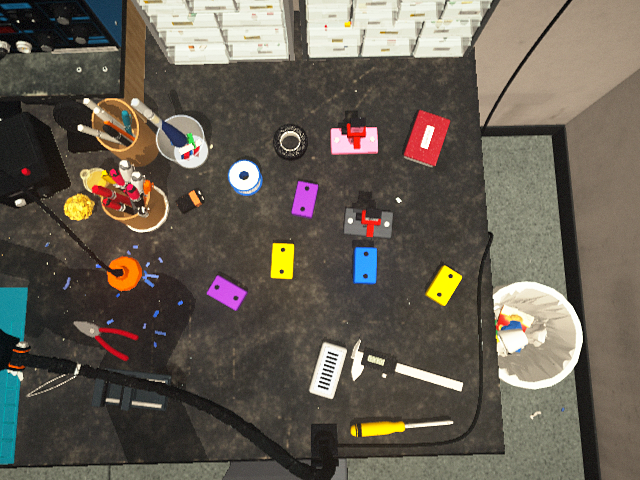

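The blue packer stands at the dark gauge, at top (366,265), with red pointer (370,222). Two loose yellow packers lie at top (283,261) and (444,285). The purple pieces (227,293) and (305,198) and the pink gauge (355,140) are distractors. Next: an enlarged crop to confirm this, and the lamp geometry.

Run:
```python
from h import *
a=cv2.imread("pics/top0.png");cv2.imwrite("pics/c1.png",cv2.resize(a[190:325,250:470],None,fx=3.6,fy=3.6,interpolation=cv2.INTER_CUBIC))
for n,u,v,z in [("blue",366,265,40),("yL",283,261,20),("yR",444,285,20),("base",368,223,12),("lampbase",323,440,0)]: print(n,ray("top",u,v,z))
# lamp in scene pic: post vertical
print("lampbase scene",ray("scene",145,358,0))
hsv=cv2.cvtColor(a,cv2.COLOR_BGR2HSV)
for n,lo,hi,z in [("yel",(22,150,120),(32,255,255),20),("blue",(100,150,100),(118,255,255),40)]:
    m=cv2.inRange(hsv,lo,hi)
    for c in cv2.findContours(m,0,1)[0]:
        if cv2.contourArea(c)>400:
            r=cv2.minAreaRect(c);b=cv2.boxPoints(r);print(n,np.round(r[0]),[ray("top",*p,z)[:2].tolist() for p in b])
# tool start and lamp arch candidates
print(proj("top",[[253,516,214]]),proj("scene",[[253,516,214]]))
for u,v in[(130,375),(220,405),(60,365),(290,460)]: print(u,v,[ray("top",u,v,z).tolist() for z in(200,320)])
for u,v in[(132,110),(70,105),(20,105),(100,170)]: print(u,v,[ray("scene",u,v,z).tolist() for z in(200,320)])
```

```text
blue [ 548.  -193.1   40. ]
yL [561.  -43.9  20. ]
yR [ 509.7 -335.    20. ]
base [ 628.7 -202.7   12. ]
lampbase [ 242.6 -108.5    0. ]
lampbase scene [ 251.1 -102.4    0. ]
yel [383. 428.] [[272.7, -175.3], [277.1, -249.8], [256.9, -250.7], [252.5, -176.5]]
yel [444. 285.] [[494.1, -297.9], [548.8, -335.5], [525.3, -370.8], [471.0, -333.0]]
yel [282. 261.] [[531.7, -19.6], [596.4, -24.7], [592.6, -65.0], [528.0, -59.5]]
blue [364. 265.] [[580.9, -171.1], [579.8, -212.3], [515.6, -209.5], [516.7, -168.8]]
[[-145.9  488.9]] [[-60.8 124. ]]
130 375 [[388.5, 159.6, 200.0], [403.3, 113.5, 320.0]]
220 405 [[344.6, 33.4, 200.0], [366.9, 9.0, 320.0]]
60 365 [[404.9, 258.3, 200.0], [416.8, 195.2, 320.0]]
290 460 [[269.4, -62.6, 200.0], [304.6, -70.6, 320.0]]
132 110 [[629.7, 493.7, 200.0], [232.5, -181.9, 320.0]]
70 105 [[564.5, 665.5, 200.0], [208.3, -118.3, 320.0]]
20 105 [[480.1, 747.1, 200.0], [177.1, -88.1, 320.0]]
100 170 [[317.8, 67.6, 200.0], [117.0, -339.6, 320.0]]
```

View pics/c1.png

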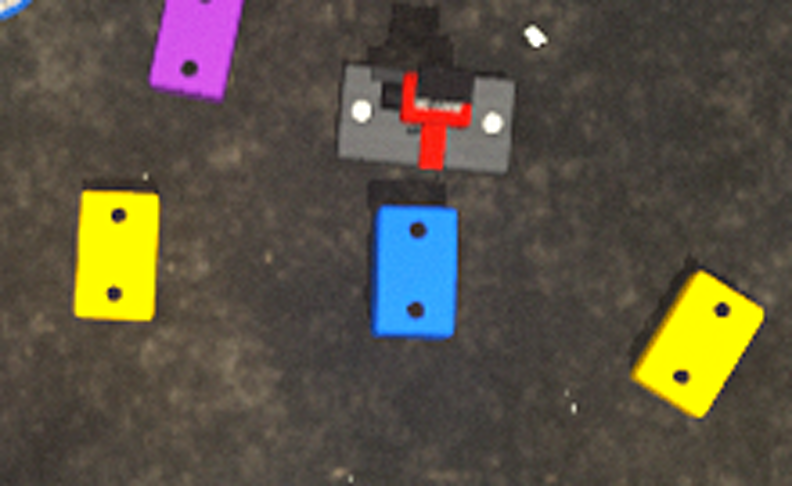

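The crop confirms it: blue packer at the dark gauge under the red pointer, with two true yellow packers left and right. Since blue (40 mm) is at the gauge, one yellow (20 mm) goes on top. Next I locate the gooseneck.

Run:
```python
from h import *
a=cv2.imread("pics/scene0.png")[70:390,0:220];b=cv2.imread("pics/top0.png")[320:480,0:360]
b=cv2.resize(b,None,fx=1.3,fy=1.3)
A=cv2.resize(a,None,fx=1.5,fy=1.85*0.81)
o=np.zeros((480,800,3),np.uint8);o[:A.shape[0],:330]=A[:480];o[:208,332:800]=b
# gamma up
o=(255*(o/255.)**.5).astype(np.uint8)
cv2.imwrite("pics/c2.png",o)
# epipolar: points at heights for top pixels projected to scene
for u,v in[(305,470),(290,460),(260,435),(220,405),(180,385),(130,375),(60,365),(10,350)]:
    print(u,v,[(z,ray("top",u,v,z)[:2].tolist(),proj("scene",ray("top",u,v,z)).tolist()) for z in(240,280,320)])
```

```text
305 470 [(240, [268.4, -84.4], [[122.4, 169.6]]), (280, [280.9, -85.9], [[128.3, 132.2]]), (320, [293.4, -87.4], [[134.4, 93.6]])]
290 460 [(240, [281.1, -65.3], [[123.5, 164.3]]), (280, [292.9, -67.9], [[129.2, 128.4]]), (320, [304.6, -70.6], [[135.0, 91.3]])]
260 435 [(240, [313.0, -26.8], [[130.1, 153.8]]), (280, [322.8, -31.8], [[135.0, 120.9]]), (320, [332.7, -36.8], [[140.3, 86.6]])]
220 405 [(240, [352.0, 25.3], [[134.8, 142.4]]), (280, [359.5, 17.1], [[139.2, 112.7]]), (320, [366.9, 9.0], [[143.8, 81.5]])]
180 385 [(240, [378.9, 78.0], [[131.2, 134.0]]), (280, [384.7, 66.7], [[135.4, 106.6]]), (320, [390.5, 55.3], [[139.8, 77.6]])]
130 375 [(240, [393.5, 144.2], [[116.3, 126.5]]), (280, [398.4, 128.8], [[120.8, 101.1]]), (320, [403.3, 113.5], [[125.4, 74.1]])]
60 365 [(240, [408.9, 237.2], [[95.5, 118.0]]), (280, [412.9, 216.2], [[100.2, 94.7]]), (320, [416.8, 195.2], [[105.2, 69.9]])]
10 350 [(240, [430.1, 304.6], [[87.7, 111.9]]), (280, [432.8, 279.4], [[92.4, 90.2]]), (320, [435.5, 254.3], [[97.4, 66.9]])]
```

View pics/c2.png

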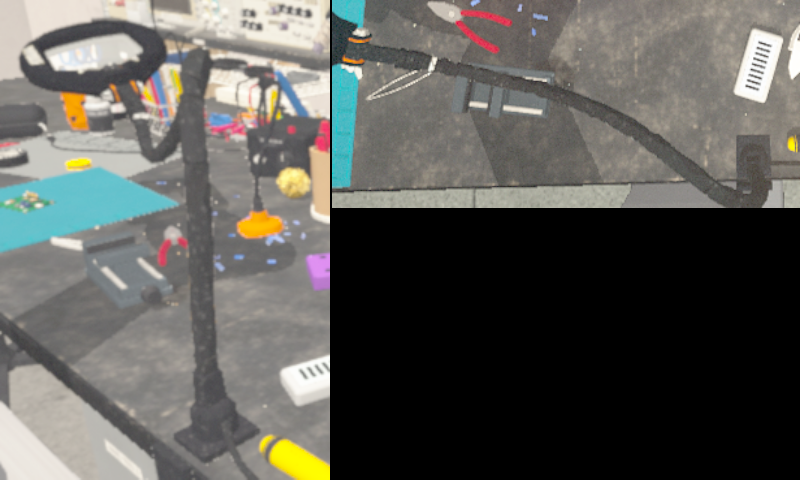

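The gooseneck rises from about (245,-105), peaks near (350,10) at ~300 mm, and its head is near (430,300). I'll lift to about 410, cross at that height, and take the right-hand yellow (510,-335), which lies clear of the arch.

>>> move_arm([
  [91,[0,0,1],[0,0,0]],
  [91,[0,0,1],[0,0,0]],
  [91,[0,0,1],[0,0,0]],
  [91,[0,0,1],[0,0,0]],
  [91,[0,0,1],[0,0,0]],
  [91,[0,0,1],[0,0,0]],
  [91,[0,0,1],[0,0,0]],
  [91,[0,0,1],[0,0,0]],
  [91,[0,0,0],[0,0,0]],
])

```text
time_s: 0.85
ee_pos: [253.6, 517.4, 418.9]
ee_rot: [179.5, 0.0, 153.9]
force: [-0.1, -0.3, 0.9]
gripper_width: 91.4
gripper_force: 0.0
```

>>> move_arm([
  [91,[0.53,-0.81,0],[0,0,0]],
  [91,[0.53,-0.81,0],[0,0,0]],
  [91,[0.53,-0.81,0],[0,0,0]],
  [91,[0.53,-0.81,0],[0,0,0]],
  [91,[0.53,-0.81,0],[0,0,0]],
  [91,[0.53,-0.81,0],[0,0,0]],
  [91,[0.53,-0.81,0],[0,0,0]],
  [91,[0.53,-0.81,0],[0,0,0]],
  [91,[0.53,-0.81,0],[0,0,0]],
  [91,[0.53,-0.81,0],[0,0,0]],
  [91,[0.53,-0.81,0],[0,0,0]],
  [91,[0.53,-0.81,0],[0,0,0]],
  [91,[0.53,-0.81,0],[0,0,0]],
  [91,[0.53,-0.81,0],[0,0,0]],
  [91,[0.53,-0.81,0],[0,0,0]],
  [91,[0.53,-0.81,0],[0,0,0]],
  [91,[0.53,-0.81,0],[0,0,0]],
  [91,[0.53,-0.81,0],[0,0,0]],
])

```text
time_s: 2.35
ee_pos: [491.8, 150.6, 412.9]
ee_rot: [-179.9, -0.1, 153.9]
force: [0.8, 0.0, 0.5]
gripper_width: 91.1
gripper_force: 0.0
```

>>> move_arm([
  [91,[0.04,-0.97,0],[0,0,0]],
  [91,[0.04,-0.97,0],[0,0,0]],
  [91,[0.04,-0.97,0],[0,0,0]],
  [91,[0.04,-0.97,0],[0,0,0]],
  [91,[0.04,-0.97,0],[0,0,0]],
  [91,[0.04,-0.97,0],[0,0,0]],
  [91,[0.04,-0.97,0],[0,0,0]],
  [91,[0.04,-0.97,0],[0,0,0]],
  [91,[0.04,-0.97,0],[0,0,0]],
  [91,[0.04,-0.97,0],[0,0,0]],
  [91,[0.04,-0.97,0],[0,0,0]],
  [91,[0.04,-0.97,0],[0,0,0]],
  [91,[0.04,-0.97,0],[0,0,0]],
  [91,[0.04,-0.97,0],[0,0,0]],
  [91,[0.04,-0.97,0],[0,0,0]],
  [91,[0.04,-0.97,0],[0,0,0]],
  [91,[0.04,-0.97,0],[0,0,-0.7]],
  [91,[0.04,-0.97,0],[0,0,-0.7]],
  [91,[0.04,-0.97,0],[0,0,-0.7]],
  [91,[0,0,0],[0,0,0]],
])

```text
time_s: 4.02
ee_pos: [510.2, -312.8, 411.4]
ee_rot: [-179.9, -0.1, 145.2]
force: [-0.5, 1.2, -0.8]
gripper_width: 91.1
gripper_force: 0.0
```

>>> move_arm([
  [91,[0,-0.45,-0.95],[0,0,0]],
  [91,[0,-0.45,-0.95],[0,0,0]],
  [91,[0,0,-0.95],[0,0,0]],
  [91,[0,0,-0.95],[0,0,0]],
  [91,[0,0,-0.95],[0,0,0]],
  [91,[0,0,-0.95],[0,0,0]],
  [91,[0,0,-0.95],[0,0,0]],
  [91,[0,0,-0.95],[0,0,0]],
  [91,[0,0,-0.95],[0,0,0]],
  [91,[0,0,-0.95],[0,0,0]],
  [91,[0,0,-0.95],[0,0,0]],
  [91,[0,0,-0.95],[0,0,0]],
  [91,[0,0,-0.95],[0,0,0]],
  [91,[0,0,0],[0,0,0]],
  [91,[0,0,0],[0,0,0]],
])

```text
time_s: 5.27
ee_pos: [509.7, -330.3, 103.9]
ee_rot: [180.0, -0.2, 145.5]
force: [0.0, 0.7, 0.4]
gripper_width: 91.1
gripper_force: 0.0
```

Run:
```python
from h import *
a=grab_frame("scene");b=grab_frame("top");s=state();print(s["ee_pos"],s["ee_rot"],s["qpos"])
print(proj("scene",[s["ee_pos"]]),proj("top",[s["ee_pos"]]))
cv2.imwrite("pics/s1.png",np.hstack([cv2.resize(a[40:400],(400,225)),cv2.resize(b,(400,300))[:225]]))
cv2.imwrite("pics/s1.png",np.vstack([cv2.resize(a[190:400,200:560],(800,467)),]))
```

```text
[ 511.37141271 -331.64699509  106.52411271] [1.79988409e+02 1.20046487e-01 1.45504939e+02] [-3.40521833e+01  2.60428798e+01  9.38754239e+01  1.23166332e-02
  5.99615644e+01 -8.95632888e+01]
[[413.4 267.9]] [[455.3 281.5]]
```

View pics/s1.png

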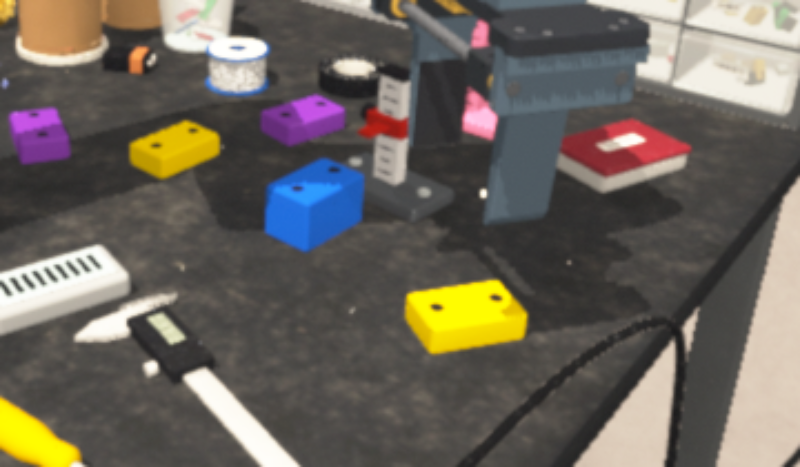

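The tool hangs above and behind yellow (crop 465,315); the fingers straddle its line. I'll cross-check the centres from the bolt spots in both views.

Run:
```python
from h import *
def sp(cam,s,o,p,q,z):
    P=[ray(cam,o[0]+x/s,o[1]+y/s,z)[:2] for x,y in(p,q)];d=P[0]-P[1]
    print(cam,(P[0]+P[1])/2,np.linalg.norm(d).round(1),np.degrees(np.arctan2(d[1],d[0])).round(1))
t=("top",3.6,(250,190));s=("scene",800/360,(200,190))
sp(*t,(722,310),(681,377),20);sp(*s,(496,298),(437,307),20)
sp(*t,(418,230),(416,310),40);sp(*s,(334,170),(297,188),40)
```

```text
top [ 508.95 -336.6 ] 40.2 -34.6
scene [ 510.1 -337.2] 39.5 -34.9
top [ 548.1 -192.8] 39.7 -3.8
scene [ 548.95 -193.25] 39.7 -5.1
```

>>> move_arm([
  [91,[-0.04,-0.2,-0.8],[0,0,0]],
  [91,[0,0,-0.8],[0,0,0]],
  [91,[0,0,-0.8],[0,0,0]],
  [91,[0,0,-0.8],[0,0,0]],
  [91,[0,0,-0.42],[0,0,0]],
  [91,[0,0,-0.42],[0,0,0]],
  [91,[0,0,0],[0,0,0]],
  [91,[0,0,0],[0,0,0]],
  [30,[0,0,0],[0,0,0]],
  [30,[0,0,0],[0,0,0]],
  [30,[0,0,0],[0,0,0]],
  [30,[0,0,0],[0,0,0]],
  [30,[0,0,0],[0,0,0]],
  [30,[0,0,0],[0,0,0]],
  [30,[0,0,0],[0,0,0]],
  [30,[0,0,0],[0,0,0]],
], grip_force=20)

```text
time_s: 6.7
ee_pos: [509.6, -336.4, 4.2]
ee_rot: [180.0, -0.0, 145.5]
force: [-0.1, -0.0, 0.5]
gripper_width: 40.7
gripper_force: 0.7
```

>>> move_arm([
  [30,[0,0,0],[0,0,0]],
  [30,[0,0,0],[0,0,0]],
  [30,[0,0,0],[0,0,0]],
  [30,[0,0,0],[0,0,0]],
], grip_force=20)

```text
time_s: 7.03
ee_pos: [509.6, -336.5, 4.2]
ee_rot: [180.0, -0.0, 145.5]
force: [0.4, -0.3, -0.1]
gripper_width: 39.8
gripper_force: 20.0
```

>>> move_arm([
  [30,[0,0,0.5],[0,0,0]],
  [30,[0,0,1],[0,0,0]],
  [30,[0,0,1],[0,0,0]],
  [30,[0,0,1],[0,0,0]],
  [30,[0,0,1],[0,0,0]],
  [30,[0,0,0.5],[0,0,0]],
  [30,[0.19,0.72,0],[0,0,0.97]],
  [30,[0.19,0.72,0],[0,0,0.97]],
  [30,[0.19,0.72,0],[0,0,0.97]],
  [30,[0.19,0.72,0],[0,0,0.97]],
  [30,[0.19,0.72,0],[0,0,0.97]],
  [30,[0.19,0.72,0],[0,0,0.97]],
  [30,[0.19,0.72,0],[0,0,0.97]],
  [30,[0.19,0.72,0],[0,0,0.97]],
  [30,[0,0,0],[0,0,0]],
  [30,[0,0,-0.9],[0,0,0]],
  [30,[0,0,-0.7],[0,0,0]],
  [30,[0,0,0],[0,0,0]],
  [30,[0,0,0],[0,0,0]],
])

```text
time_s: 8.62
ee_pos: [546.8, -192.7, 88.5]
ee_rot: [180.0, -0.1, 176.5]
force: [0.3, 0.4, -1.3]
gripper_width: 39.5
gripper_force: 20.0
```

Run:
```python
from h import *
a=grab_frame("scene");s=state();print(s["ee_pos"],s["ee_rot"],s["gripper_width"],s["gripper_force"])
cv2.imwrite("pics/s2.png",cv2.resize(a[170:320,270:470],(800,600),interpolation=cv2.INTER_CUBIC))
def box(cx,cy,yaw,z):
    c,q=np.cos(np.radians(yaw)),np.sin(np.radians(yaw))
    P=proj("scene",[[cx+c*i-q*j,cy+q*i+c*j,z] for i,j in((-32,-20),(-32,20),(32,20),(32,-20))]);return ((P-[270,170])*4).round().tolist()
print(box(548.4,-192.5,-3.5,40));p=s["ee_pos"];print(box(p[0],p[1],s["ee_rot"][2]-180,p[2]-4),box(p[0],p[1],s["ee_rot"][2]-180,p[2]+16))
```

```text
[ 547.67260739 -192.98713706   89.48787624] [-1.79994372e+02 -2.24073923e-03  1.76474027e+02] 39.618362047490635 19.999884366989136
[[272.0, 448.0], [194.0, 412.0], [299.0, 360.0], [376.0, 392.0]]
[[277.0, 339.0], [196.0, 307.0], [304.0, 259.0], [384.0, 288.0]] [[279.0, 290.0], [197.0, 258.0], [306.0, 213.0], [387.0, 241.0]]
```

View pics/s2.png

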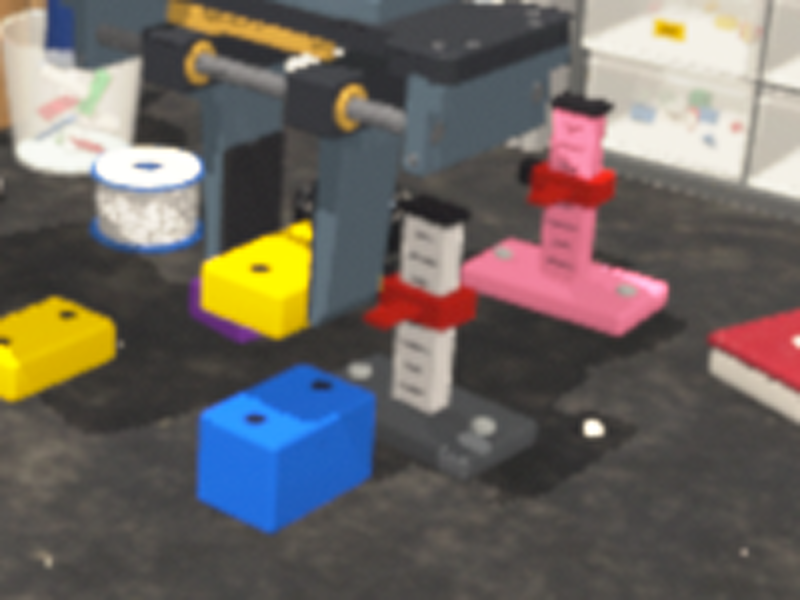

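The held yellow hovers over blue with edges matching: yellow near-bottom corner (277,338) and blue near-top corner (272,448), both as predicted. Lowering.

>>> move_arm([
  [30,[0,0,-0.6],[0,0,0]],
  [30,[0,0,-0.6],[0,0,0]],
  [30,[0,0,-0.3],[0,0,0]],
  [30,[0,0,-0.2],[0,0,0]],
  [30,[0,0,-0.04],[0,0,0]],
  [30,[0,0,-0.04],[0,0,0]],
  [30,[0,0,0],[0,0,0]],
  [30,[0,0,0],[0,0,0]],
])

```text
time_s: 9.33
ee_pos: [548.1, -192.6, 45.4]
ee_rot: [-180.0, 0.1, 176.5]
force: [-0.3, -0.1, -1.0]
gripper_width: 39.5
gripper_force: 20.0
```

>>> move_arm([
  [30,[0,0,-0.02],[0,0,0]],
  [30,[0,0,-0.02],[0,0,0]],
  [30,[0,0,0],[0,0,0]],
  [30,[0,0,0],[0,0,0]],
])

```text
time_s: 9.67
ee_pos: [547.9, -192.5, 44.2]
ee_rot: [-180.0, 0.0, 176.5]
force: [0.2, 0.3, 1.5]
gripper_width: 40.1
gripper_force: 20.0
```

Force has turned upward, so it is in contact. Opening the fingers and withdrawing straight up.

>>> move_arm([
  [44,[0,0,0],[0,0,0]],
  [48,[0,0,0],[0,0,0]],
  [54,[0,0,0],[0,0,0]],
  [62,[0,0,0],[0,0,0]],
  [70,[0,0,0],[0,0,0]],
  [70,[0,0,0],[0,0,0]],
  [70,[0,0,0],[0,0,0]],
  [70,[0,0,0.3],[0,0,0]],
  [70,[0,0,0.6],[0,0,0]],
  [70,[0,0,1],[0,0,0]],
  [70,[0,0,1],[0,0,0]],
  [70,[0,0,1],[0,0,0]],
  [70,[0,0,1],[0,0,0]],
  [70,[0,0,1],[0,0,0]],
  [70,[0,0,1],[0,0,0]],
  [70,[0,0,1],[0,0,0]],
  [70,[0,0,0],[0,0,0]],
  [70,[0,0,0],[0,0,0]],
])

```text
time_s: 11.17
ee_pos: [548.2, -192.6, 243.2]
ee_rot: [-179.9, 0.2, 176.5]
force: [0.5, -0.5, -0.7]
gripper_width: 69.8
gripper_force: 0.0
```

Run:
```python
from h import *
a=grab_frame("scene");s=state();print(s["ee_pos"],s["gripper_width"],s["force"])
cv2.imwrite("pics/s3.png",cv2.resize(a[170:320,270:470],(800,600),interpolation=cv2.INTER_CUBIC))
```

```text
[ 547.35777312 -192.32644366  241.48489818] 70.2376899643515 [-0.05164341 -0.00293855 -0.08549366]
```

View pics/s3.png

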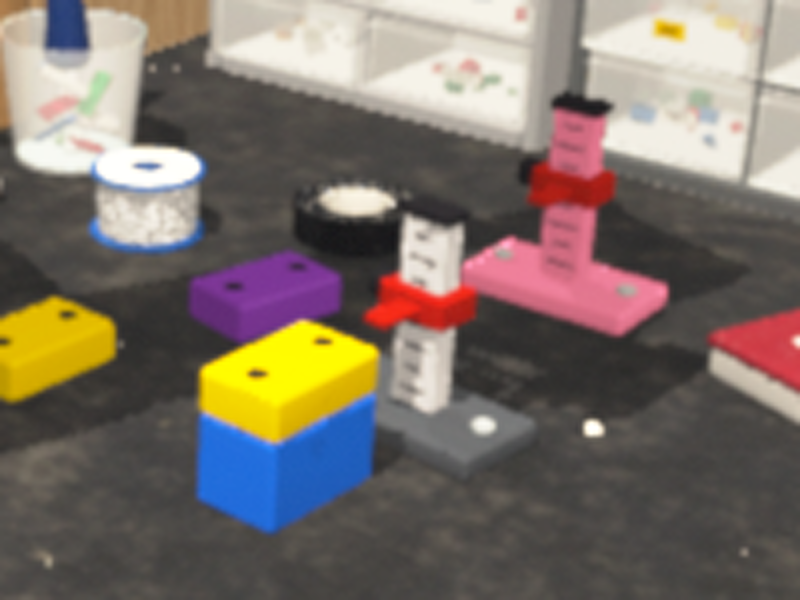

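The yellow sits flat and flush on blue, with edges in line at (200,410)–(375,400). Blue has not moved, and its bottom corner is still at (270,530). The arm is clear.

```bash
python3 -c "
from workcell import *
print(job_done())"
```

```text
the job is handed in; nothing more can be done
None
```

I placed one yellow packer flat and square on the blue one at the gauge, for a 60 mm pile level with the pointer; the other yellow stays on the bench, the arm is clear, and the job is handed in (no verdict was returned).

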